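# Turn the parts bin end for end and stack it on the full one

### The job

The grey parts bin has pigment pots in it, so the blue bin must not nest down into it: lift the blue bin, turn it end for end so that its yellow tab lies over the end of the grey bin that has no tab, and stack it on the orange rails. Feel gently along the rails for the place where its four lugs drop into the pockets, then press it straight down until the sprung catches have clicked and it sits fully home and level, without forcing it (no more than about 35 N between the bins), and let go. Leave the pots in the grey bin and the other things round about as they are.

Things in the scene. Friction and masses are not known exactly. Their poses are not given: they have to be found in the camera images.
- blue_bin: loose open blue plastic parts bin, 0.18 to 0.35 kg, 192 mm long (x), 50 mm wide at the floor, 59 mm at the rim (y), rim 66 mm high. Origin: centre of the underside, z up, +x to the end with the yellow tab. Starts on the desk with its tab end pointing roughly the same way as the grey bin's (within 0.6 rad), so it must be turned about half a turn
- blue_grip (a point): middle of the blue bin, 44 mm above its underside. Grip here from above, across the bin's y, on the two upright ribbed panels in the middle of the long sides: faces at y = +-30 mm (60 mm apart), 44 mm long in x, z = 24 to 64 mm above the underside
- blue_lug (a point): one of four lugs at the blue bin's foot, at x = +80 mm and x = -40 mm on both sides (this one x = +80, +y side): a rounded bar 12 mm long in x with 1.2 mm bevelled ends, 8 mm thick, from the underside up to z = 8 mm, reaching out to y = +-34 mm. Axes as the bin's. The bin rests on these lugs in the rails. Inside, its flat floor is 45 mm wide, 4 mm above the underside
- blue_tab (a point): top of the yellow tab of the blue bin, 100 mm from the bin's centre along its +x, 56 mm up
- grey_bin: the same bin in grey, fixed to the desk, holding two pots and fitted with orange rails. Origin: centre of the underside, at desk height, z up, +x to its yellow tab end. Deep notches in its long sides at x = +80 and -40 mm would let an unturned bin's lugs down, so that it nests onto the pots. Its walls are at most 66 mm high
- grey_pockets (a point): nominal middle of the orange rails, over the grey bin's centre, 60 mm above its underside: height of the pocket floors. Four pockets at x = -80 and +40 mm, y = +-31 mm of here take the lugs of a bin turned half round; all four are shifted together along x by -11 to +11 mm, as the rails happen to be clamped (not reported; they hold against less than 60 N)
- grey_rail_top (a point): point over the grey bin's centre at the height of the flat rail tops, 73 mm above its underside; low fences (to 79 mm) guide the lugs' outer ends, 1.8 mm play. Each pocket is 15 mm long in x (1.5 mm play each way for a lug); its end walls are 12.5 mm long in x. Lugs over their pockets sink onto sprung catches: blue underside then about 66 mm above the grey one
- grey_tab (a point): top of the yellow tab of the grey bin, 100 mm from the bin's centre along its +x, 56 mm up. To stack, the blue tab goes over the opposite end (grey x = -100 mm). From the catches, some 5 to 15 N straight down snaps the lugs to the pocket floors: blue underside then 60 mm above the grey one, offset along x by the rails' shift
- pot_rose: pigment pot with a white lid and pale pink label, 41 mm across, 50 mm high, standing in the grey bin; origin at its underside
- pot_pale: pigment pot with a white lid and pale blue label, 41 mm across, 50 mm high, standing in the grey bin; origin at its underside
- bottle: small clear bottle with amber contents and a white cap, 47 mm across, 135 mm high, standing behind the work; origin at its underside
- pink_tin: small pink pot with a grey lid, 41 mm across, 30 mm high; origin at its underside
- teal_tin: small teal pot with a grey lid, 41 mm across, 30 mm high; origin at its underside
Mind the look-alikes: they are no part of the job. What is shaped like the pot_rose but black is not meant.

How it is judged:
By the outcome, as a careful person would: the job done as asked, in the order asked, and still so for the second after the job is handed in, with the robot touching nothing.
It also fails if it takes over 72 s, if anything falls off the work surface, if the arm or the gripper's body presses on something with over 40 N, if the wrist force passes 120 N, or if a joint passes its speed limit or range.

### The arm

A 6-joint arm with a two-finger parallel gripper is mounted at the origin on a cart in front of the work surface, level with it; the furniture and walls round the work are solid. World frame = base frame: x ahead of the robot, y to its left, z up, the work surface at z = 0. Lengths are in mm, angles in degrees, forces in N, time in s.
With the tool pointing down it reaches from about 275 to 850 mm from the base axis. Payload 5.2 kg.
Tool frame: the origin (TCP) lies midway between the tips of the shut fingers; the grasp point (between the pads) lies pinch_z behind it (pinch_z is the distance from the TCP to the grasp point, in mm); z points along the fingers, y is the direction in which the jaws open and shut (so a half turn about z gives the same grasp; the last joint's range is limited). The gripper opens to 85 mm and grips with 20 to 120 N. Pads are 22 mm wide; open, the fingers measure 114 mm over their backs; the gripper's body (76 mm by 85 mm) begins 54 mm behind the grasp point. The pads swing forward as they close: fully open they stand 13 mm farther back than shut.
Start: joints at [61.203, 14.817, 87.949, -0, 77.235, -11.62], TCP at [162.409, 525.479, 231.31] pointing down, gripper open.
Joint ranges: [-179.93, 179.93], [-52.35, 119.4], [10.71, 147.94], [-69.91, 249.91], [12.55, 155.21], [-178.61, 178.61]. Speed limits (degrees/s): [147.25, 147.25, 180, 180, 180, 180].

### API

Orientations are given as [roll, pitch, yaw] about the fixed x, y, z axes, in that order (R = Rz(yaw) Ry(pitch) Rx(roll)).
In Python, from workcell import sense, grab_frame, camera_params, finish_job, pinch_z gives the robot as it stands.
- The arm moves only by the tool apply_moves, never from a script. Its arguments are lists of equal length, an entry for each row: "dp": the shift along the tool's x, y, z in cm, a list of three; "delta_rot": the turn, a rotation vector about the tool's x, y, z in rad, a list of three. A call has 1 to 8 rows; each row is the pose to reach, as a shift and turn from the pose commanded when the call began, along the tool's axes at that moment; what a row does not reach only later rows make up. A row lasts 1/12 s, in which the tool goes at most 41.7 mm and 7.16 degrees, less where a joint would pass 70% of its speed; a pose out of reach is approached as far as the arm can. A call with a gripper value outside its range is refused whole. "hand" is the closure, from 0 (fully open) to 1 (shut), set as the call begins (left out, the last holds). The fingers move at their own pace and stop on an object; "grip_force" is the grip in N (left out, the last holds). Time passes only in rows, so rows that repeat a pose let the fingers close. It gives the time, the measured TCP pose, the force and the opening at its end, in the units of the state.
- sense(): the state, without advancing time (a new reading comes with each control period).
- grab_frame(name): name is "side" or "top" or "wrist"; returns the picture (384x512x3 uint8, red, green, blue); there is no depth.
- camera_params(name): a dict with "intrinsics" (3x3 intrinsics, pixels), "rvec" (rotation vector, rad) and "tvec" (3), from world to camera coordinates, as OpenCV has them; the wrist camera has in their place "tool_from_camera" (4x4, takes a point from camera to tool coordinates, whose origin is the TCP and whose axes are the flange's). Camera axes: x right, y down, z forward; pixel columns grow to the right and rows downward; lengths in mm; the calibration is good to about 2 mm. The wrist camera is an equidistant fisheye: a pixel r from the principal point sees the ray r / f radians off the axis. A picture is of the moment at which its call begins: read the wrist's pose just before it. camera_params takes no time and is no camera call.
- finish_job(): hands the job in, once; it reports no verdict.
The state is a dict: "t": time; "qpos": joint angles; "qd": joint speeds; "joint_efforts": joint torques, N m; "tool_pos": TCP position; "eef_rot": TCP orientation; "ft_force": force on the tool from outside, world axes, zero at the start; "ft_torque": the same for the moment, N m; "width": opening from 0.0 (shut) to 1.0 (fully open).
Only numpy, scipy, OpenCV 4.12 (cv2) and the standard library are available. Lean on these libraries where they do the work, as an engineer would, in place of code of your own. Each camera call takes 0.05 s, during which the arm holds its last target. There are 200 camera calls.

## Working session

There is one attempt and no reset: what is moved stays moved. The work goes in short steps, Python scripts to look and compute and a tool call to move; the robot and the scene stay as the last step left them, time stands still between calls to the robot, and variables do not carry over. Pictures are saved under pics/ and viewed, about 8 in all and at most 12, crops included, and the job is handed in when it is done.

Besides the shell and the picture viewer there is one more tool, called after "Call:" as name(argument=value, ...), one argument or row to a line, values as JSON. apply_moves: Moves the arm, as the interface text tells. Its arguments: {"type":"object","properties":{"dp":{"type":"array","items":{"type":"array","items":{"type":"number"}}},"delta_rot":{"type":"array","items":{"type":"array","items":{"type":"number"}}},"hand":{"type":"number"},"grip_force":{"type":"number"}},"required":["dp","delta_rot"]}

```bash
mkdir -p pics
cat > h.py <<'E'
import numpy as np, cv2
from workcell import *
def save(n,f):
    im=grab_frame(n); cv2.imwrite(f'pics/{f}.png',cv2.cvtColor(im,cv2.COLOR_RGB2BGR)); return im
def ray(n,u,v):
    p=camera_params(n);K=np.array(p['intrinsics']);R=cv2.Rodrigues(np.array(p['rvec'],float))[0];t=np.array(p['tvec'],float).ravel()
    d=np.linalg.inv(K)@[u,v,1.]; return -R.T@t, R.T@d
def onz(n,u,v,z):
    o,d=ray(n,u,v); return o+d*(z-o[2])/d[2]
def proj(n,P):
    p=camera_params(n);return cv2.projectPoints(np.array(P,float).reshape(-1,3),np.array(p['rvec'],float),np.array(p['tvec'],float),np.array(p['intrinsics']),None)[0].reshape(-1,2)
E
python3 - <<'E'
from h import *
a=save('top','top0');b=save('side','side0')
cv2.imwrite('pics/both.png',cv2.cvtColor(np.vstack([a,b])[:, :],cv2.COLOR_RGB2BGR)) 
print(sense(),pinch_z)
for n in('top','side'):print(ray(n,256,192))
E
```

```text
{'t': 0.1, 'qpos': array([ 6.12051058e+01,  1.48564667e+01,  8.80062694e+01, -2.21719930e-04,
        7.72342882e+01, -1.16195055e+01]), 'qd': array([ 0.07550335,  0.03740416, -0.20299494,  0.00669954, -0.09665176,
       -0.00230422]), 'joint_efforts': array([ 2.71748526e-03, -4.46977150e+01, -2.91247559e+01, -1.76064755e-04,
        6.27246103e-03, -2.87656781e-05]), 'tool_pos': array([162.15417004, 525.04718162, 230.53458903]), 'eef_rot': array([-1.79904920e+02, -1.93300679e-02,  1.62824645e+02]), 'ft_force': array([ 0.80461808, -0.78982994, -0.5407209 ]), 'ft_torque': array([-0.0051825 ,  0.01518194,  0.00945022]), 'width': 1.0023917181364916} 18.700000000000003
(array([ 366.72566691,  174.29381534, 1115.84261177]), array([ 0.17057858,  0.02607775, -0.98501044]))
(array([ 249.31415941, -482.73123795,  731.2756233 ]), array([ 0.30373106,  0.66458246, -0.68278591]))
```

View pics/top0.png

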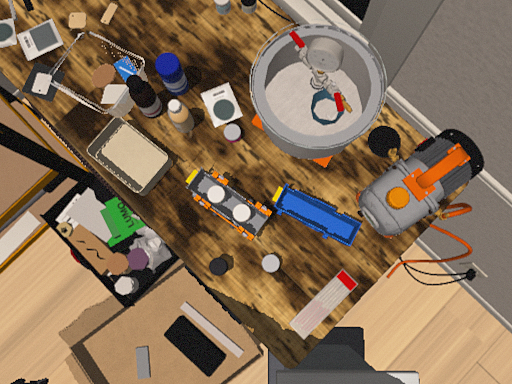

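View pics/side0.png

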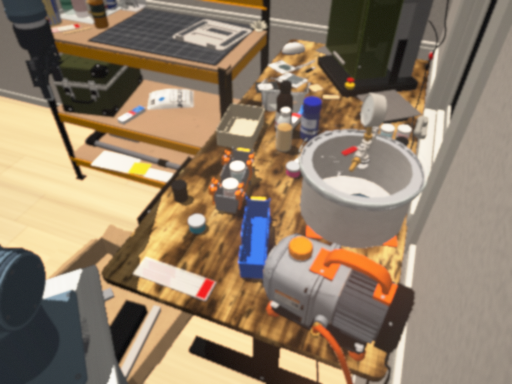

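Top view: the blue bin runs from its tab at (279,191) to (358,235). The grey bin's tab is at (192,176), with pots at (216,194) and (241,212). The candidates are the blue bin at (318,215), the blue jar at (171,73), which is a cylinder, and the grey bin at (229,203). I'm choosing (318,215) and will check it in a close crop.

Run:
```python
from h import *
im=cv2.imread('pics/top0.png')
c=cv2.resize(im[160:260,175:375],None,fx=4,fy=4,interpolation=cv2.INTER_CUBIC);cv2.imwrite('pics/crop.png',c)
hsv=cv2.cvtColor(im,cv2.COLOR_BGR2HSV);H,S,V=cv2.split(hsv)
roi=np.zeros_like(H);roi[165:260,180:370]=1
blue=((H>100)&(H<125)&(S>130)&(V>50)&(roi>0)).astype(np.uint8)
n,l,st,ce=cv2.connectedComponentsWithStats(blue);k=1+st[1:,4].argmax();print('blue',st[k],ce[k])
ct=cv2.findContours((l==k).astype(np.uint8),0,1)[0];ct=max(ct,key=len)[:,0].astype(float)
P=np.array([onz('top',u,v,66)[:2] for u,v in ct]).astype(np.float32);r=cv2.minAreaRect(P);print(r)
for nm,m in(('yel',(H>22)&(H<34)&(S>150)&(V>150)),('or',(H>5)&(H<18)&(S>170)&(V>130)),('white',(S<40)&(V>190))):
    n,l,st,ce=cv2.connectedComponentsWithStats((m&(roi>0)).astype(np.uint8))
    for i in range(1,n):
        if st[i,4]>5:
            z={'yel':56,'or':76,'white':50}[nm]
            print(nm,st[i,4],ce[i].round(1),onz('top',*ce[i],z).round(1))
```

```text
blue [ 273  183   88   63 2309] [317.0931139 215.2507579]
((494.1620788574219, 67.5863037109375), (191.6604461669922, 71.2664566040039), 62.52217102050781)
yel 64 [191.2 176. ] [588.3 351.3  56. ]
yel 68 [276.9 193.6] [546.4 155.   56. ]
or 11 [323.8 165.6] [606.2  49.4  76. ]
or 81 [219.6 177.8] [579.5 283.7  76. ]
or 21 [357.4 196.8] [534.9 -23.2  76. ]
or 220 [224.9 218.3] [488.1 270.7  76. ]
or 13 [249.5 201.8] [524.6 216.4  76. ]
or 85 [262.5 208.9] [508.7 187.4  76. ]
or 9 [347.2 246.7] [424.9   2.9  76. ]
white 230 [215.4 193.7] [547.8 295.5  50. ]
white 236 [241.1 212.2] [504.8 236.5  50. ]
white 6 [244.2 234.3] [454.5 229.2  50. ]
white 52 [270.  257.5] [402.7 171.1  50. ]
```

View pics/crop.png

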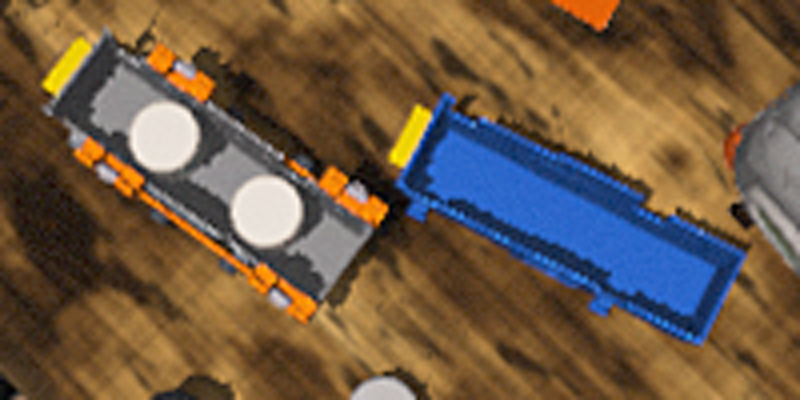

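Run:
```python
from h import *
def W(u,v,z): return onz('top',175+u/4-.375,160+v/4-.375,z)[:2]
def fr(a,b): 
    d=a-b; return np.degrees(np.arctan2(d[1],d[0])),np.linalg.norm(d)
B=[W(447,97,66),W(400,183,66),W(745,255,66),W(697,342,66)]
tabm=(B[0]+B[1])/2;far=(B[2]+B[3])/2
print('blue',[b.round(1) for b in B],'c',sum(B)/4,fr(tabm,far), 'edges',fr(B[0],B[2]),fr(B[1],B[3]),'w',fr(B[0],B[1]),fr(B[2],B[3]))
tb=W(411,137,56);c=sum(B)/4;print('tab',tb,fr(tb,c))
# grey rails, pocket centres
for z in(66,73):
    Q=[W(184,70,z),W(356,190,z),W(107,173,z),W(278,297,z)]
    if z==66:q=Q
    print('rails',z,sum(Q)/4,fr(Q[0],Q[1]),fr(Q[2],Q[3]),'w',fr(Q[0],Q[2]),fr(Q[1],Q[3]))
gt=W(68,67,56);g=sum(q)/4;print('greytab',gt,fr(gt,g))
a=np.radians(fr((q[0]+q[2])/2,(q[1]+q[3])/2)[0]);ex=np.array([np.cos(a),np.sin(a)])
print('tab along x',(gt-g)@ex,(gt-g)@[-ex[1],ex[0]])
# corners grey
G=[W(107,33,66),W(47,108,66)];print('grey end', [((p-g)@ex,(p-g)@[-ex[1],ex[0]]) for p in G])
```

```text
blue [array([566.8, 133.5]), array([517.9, 160.3]), array([476.8, -30.6]), array([428.9,  -2.5])] c [497.6181216   65.17807062] (np.float64(61.292599765484326), np.float64(186.36020121260893)) edges (np.float64(61.25791622293277), np.float64(187.14577418285796)) (np.float64(61.32757693925872), np.float64(185.57469711014832)) w (np.float64(-28.754995668838703), np.float64(55.8013606939211)) (np.float64(-30.37444887732835), np.float64(55.59829869250904))
tab [545.71804463 153.77246249] (np.float64(61.50145198596469), np.float64(100.80956733605619))
rails 66 [518.92881029 255.25004554] (np.float64(54.6489269332547), np.float64(119.46707513968796)) (np.float64(54.07482479672309), np.float64(119.31724016793967)) w (np.float64(-35.906101114266484), np.float64(72.74966296117356)) (np.float64(-36.01785897201376), np.float64(73.94679245992205))
rails 73 [517.91397055 254.71025643] (np.float64(54.64892693325468), np.float64(118.67050857190107)) (np.float64(54.07482479672314), np.float64(118.52167264971546)) w (np.float64(-35.90610111426647), np.float64(72.26459249916662)) (np.float64(-36.017858972013784), np.float64(73.45373993813075))
greytab [587.34475801 350.19875148] (np.float64(54.22510305857484), np.float64(117.02990499180882))
tab along x 117.02957067051385 -0.2797339217905849
grey end [(np.float64(108.17209117295835), np.float64(-28.26876314034908)), (np.float64(109.94146455099053), np.float64(26.29847491095194))]
```

```bash
cat >> h.py <<'E'
def go(x,y,z,yaw,c=None):
    s=sense(); 
    if c is None: c=[*s['tool_pos'],s['eef_rot'][2]]
    d=np.array([x,y,z])-c[:3];a=np.radians(c[3]);w=(yaw-c[3]+180)%360-180
    print('at',np.round(c,2),'dp cm',np.round([(d[0]*np.cos(a)+d[1]*np.sin(a))/10,(d[0]*np.sin(a)-d[1]*np.cos(a))/10,-d[2]/10],3),'rz',round(-np.radians(w),4))
E
python3 -c "
from h import *
go(497.5,65.3,150,61.4,[162.409,525.479,231.31,162.823])
print(onz('top',262,125,0),onz('top',262,125,200),onz('top',365,205,0),onz('top',365,205,100))"
```

```text
at [162.41 525.48 231.31 162.82] dp cm [-45.605 -34.069   8.131] rz 1.7702
[726.86395823 189.09907429   0.        ] [662.31394239 186.44542784 200.        ] [527.47567994 -54.87592381   0.        ] [513.06952522 -34.33810452 100.        ]
```

Call:
apply_moves(
  dp=[
    [-2,-1.5,0],
    [-5,-3.7,0],
    [-8,-6,0],
    [-11,-8.2,0],
    [-14,-10.4,0],
    [-17,-12.7,0],
    [-20,-15,0],
    [-23,-17.2,0],
  ],
  delta_rot=[
    [0,0,0.1],
    [0,0,0.2],
    [0,0,0.3],
    [0,0,0.4],
    [0,0,0.52],
    [0,0,0.64],
    [0,0,0.76],
    [0,0,0.88],
  ],
  hand=0,
)

```text
t: 0.77
tool_pos: [331.7, 291.5, 231.1]
eef_rot: [-180.0, 0.0, 112.1]
ft_force: [0.7, 0.3, -0.2]
width: 0.998
```

```bash
python3 -c "
from h import *
go(497.5,65.3,150,61.4)"
```

```text
at [331.67 291.47 231.09 112.08] dp cm [-27.192   6.865   8.109] rz 0.8845
```

Call:
apply_moves(
  dp=[
    [-4,1,0.5],
    [-8,2,1.5],
    [-12,3,2.5],
    [-16,4,4],
    [-19.5,4.9,5.5],
    [-23,5.8,6.8],
    [-25.5,6.4,7.6],
    [-27.2,6.87,8.1],
  ],
  delta_rot=[
    [0,0,0.11],
    [0,0,0.23],
    [0,0,0.35],
    [0,0,0.47],
    [0,0,0.59],
    [0,0,0.7],
    [0,0,0.8],
    [0,0,0.885],
  ],
)

```text
t: 1.43
tool_pos: [499.2, 65.2, 148.6]
eef_rot: [-179.9, 0.1, 61.3]
ft_force: [0.5, 0.2, 0.9]
width: 0.999
```

Call:
apply_moves(
  dp=[
    [0,0,0],
    [0,0,0],
  ],
  delta_rot=[
    [0,0,0],
    [0,0,0],
  ],
)

```text
t: 1.6
tool_pos: [498.3, 67.3, 149.5]
eef_rot: [-179.9, 0.0, 61.7]
ft_force: [-0.4, 1.2, 0.2]
width: 0.995
```

```bash
python3 -c "
from h import *
go(497.5,65.3,20,61.4)
print(camera_params('wrist'))
a=save('wrist','w1');b=save('top','t1')
cv2.imwrite('pics/wt.png',cv2.cvtColor(np.hstack([cv2.resize(a,None,fx=1,fy=1)[:, :400],b[110:300,190:390].repeat(2,0).repeat(2,1)[:384]]),cv2.COLOR_RGB2BGR))"
```

```text
at [498.25  67.29 149.51  61.66] dp cm [-0.211  0.028 12.951] rz 0.0045
{'intrinsics': array([[297.31863964,   0.        , 252.52310574],
       [  0.        , 297.31863964, 195.61628068],
       [  0.        ,   0.        ,   1.        ]]), 'tool_from_camera': array([[ 7.68521759e-04, -9.50854626e-01, -3.09636707e-01,
         7.90519019e+01],
       [ 9.99999412e-01,  9.67751342e-04, -4.89830598e-04,
         6.82773985e-01],
       [ 7.65409028e-04, -3.09636148e-01,  9.50854810e-01,
        -1.41907527e+02],
       [ 0.00000000e+00,  0.00000000e+00,  0.00000000e+00,
         1.00000000e+00]])}Traceback (most recent call last):
  File "<string>", line 6, in <module>
    cv2.imwrite('pics/wt.png',cv2.cvtColor(np.hstack([cv2.resize(a,None,fx=1,fy=1)[:, :400],b[110:300,190:390].repeat(2,0).repeat(2,1)[:384]]),cv2.COLOR_RGB2BGR))
                                           ~~~~~~~~~^^^^^^^^^^^^^^^^^^^^^^^^^^^^^^^^^^^^^^^^^^^^^^^^^^^^^^^^^^^^^^^^^^^^^^^^^^^^^^^^^^^^^^^^^^
    return _nx.concatenate(arrs, 1, dtype=dtype, casting=casting)
           ~~~~~~~~~~~~~~~^^^^^^^^^^^^^^^^^^^^^^^^^^^^^^^^^^^^^^^
ValueError: all the input array dimensions except for the concatenation axis must match exactly, but along dimension 0, the array at index 0 has size 384 and the array at index 1 has size 380
```

View pics/w1.png

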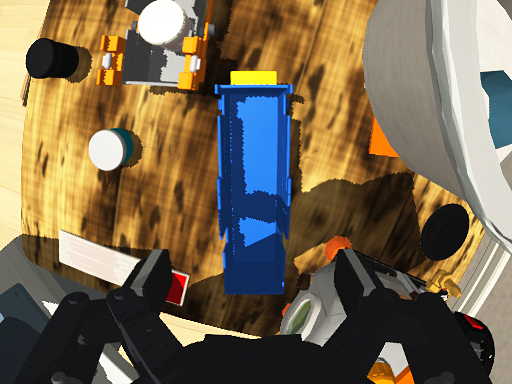

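The wrist view shows the blue bin running up the picture, rim at columns 217–292 and tab at (254,77). It is centred between the jaws at about column 252.

```bash
cat >> h.py <<'E'
from scipy.spatial.transform import Rotation as Ro
def wz(u,v,z,s):
    p=camera_params('wrist');K=p['intrinsics'];T=p['tool_from_camera'];a,b=(u-K[0,2]),(v-K[1,2]);r=np.hypot(a,b);th=r/K[0,0]
    d=np.array([a/r*np.sin(th),b/r*np.sin(th),np.cos(th)]);R=Ro.from_euler('xyz',s['eef_rot'],degrees=True).as_matrix()
    o=R@T[:3,3]+s['tool_pos'];d=R@T[:3,:3]@d;return o+d*(z-o[2])/d[2]
E
python3 -c "
from h import *
s=sense();s['tool_pos']=np.array([498.25,67.29,149.51]);print(s['eef_rot'])
t=wz(254,77,56,s);c=np.array([497.5,65.3,0]);d=t-c;print(t,np.hypot(*d[:2]),np.degrees(np.arctan2(d[1],d[0])))
for u,v in((217,90),(292,90),(225,292),(284,292)):print(wz(u,v,66,s))
go(497.5,65.3,20,61.4)
"
```

```text
[-1.79944443e+02 -3.93242568e-04  6.17990242e+01]
[546.34556886 153.73056812  56.        ] 101.0240316692382 61.08546557376421
[517.08443381 157.63672863  66.        ]
[566.49941679 131.2841564   66.        ]
[434.18611269   0.88437938  66.        ]
[482.63772251 -25.07956004  66.        ]
at [497.83  68.59 150.26  61.8 ] dp cm [-0.306  0.126 13.026] rz 0.007
```

Call:
apply_moves(
  dp=[
    [-0.1,0.05,2],
    [-0.2,0.1,4.5],
    [-0.3,0.12,7],
    [-0.3,0.12,7],
    [-0.3,0.12,7],
  ],
  delta_rot=[
    [0,0,0.0],
    [0,0,0.0],
    [0,0,0.005],
    [0,0,0.005],
    [0,0,0.005],
  ],
)

```text
t: 2.12
tool_pos: [496.7, 65.9, 80.1]
eef_rot: [-179.9, 0.1, 61.5]
ft_force: [0.5, -0.4, 0.7]
width: 1.003
```

```bash
python3 -c "
from h import *
go(497.5,65.3,20,61.4)
"
```

```text
at [496.72  65.86  80.08  61.55] dp cm [-0.012  0.095  6.008] rz 0.0026
```

Call:
apply_moves(
  dp=[
    [0,0.05,1.5],
    [0,0.08,3],
    [0,0.08,4.5],
    [0,0.08,5.5],
    [0,0.08,6],
    [0,0.08,6],
    [0,0.08,6],
    [0,0.08,6],
  ],
  delta_rot=[
    [0,0,0.0],
    [0,0,0.0],
    [0,0,0.003],
    [0,0,0.003],
    [0,0,0.003],
    [0,0,0.003],
    [0,0,0.003],
    [0,0,0.003],
  ],
)

```text
t: 2.78
tool_pos: [499.6, 64.4, 21.3]
eef_rot: [179.9, -0.0, 61.3]
ft_force: [0.7, 0.3, -0.3]
width: 1.0
```

Call:
apply_moves(
  dp=[
    [0,0,0],
    [0,0,0],
    [0,0,0],
    [0,0,0],
    [0,0,0],
    [0,0,0],
    [0,0,0],
    [0,0,0],
  ],
  delta_rot=[
    [0,0,0],
    [0,0,0],
    [0,0,0],
    [0,0,0],
    [0,0,0],
    [0,0,0],
    [0,0,0],
    [0,0,0],
  ],
  hand=1,
  grip_force=60,
)

```text
t: 3.45
tool_pos: [499.4, 64.3, 21.1]
eef_rot: [179.9, -0.0, 61.2]
ft_force: [-1.4, 0.1, 5.8]
width: 0.698
```

Call:
apply_moves(
  dp=[
    [0,0,0],
    [0,0,0],
    [0,0,0],
    [0,0,0],
    [0,0,0],
    [0,0,0],
  ],
  delta_rot=[
    [0,0,0],
    [0,0,0],
    [0,0,0],
    [0,0,0],
    [0,0,0],
    [0,0,0],
  ],
)

```text
t: 3.95
tool_pos: [499.4, 64.3, 21.1]
eef_rot: [179.9, -0.0, 61.2]
ft_force: [-0.6, -0.4, 5.0]
width: 0.696
```

Call:
apply_moves(
  dp=[
    [0,0,-0.5],
    [0,0,-1.5],
    [0,0,-3],
    [0,0,-5],
    [0,0,-8],
    [0,0,-11],
    [0,0,-13],
    [0,0,-13],
  ],
  delta_rot=[
    [0,0,0],
    [0,0,0],
    [0,0,0],
    [0,0,0],
    [0,0,0],
    [0,0,0],
    [0,0,0],
    [0,0,0],
  ],
)

```text
t: 4.62
tool_pos: [501.7, 64.2, 155.4]
eef_rot: [179.5, -0.2, 61.2]
ft_force: [1.0, -0.0, -1.9]
width: 0.699
```

```bash
python3 -c "
from h import *
s=sense();print(s['ft_force'],s['ft_torque'],s['width'],s['tool_pos'])
a=save('wrist','w2')
go(470,170,151,118)
"
```

```text
[ 0.95249453 -0.00264861 -1.89448156] [-0.06688173 -0.01190717 -0.0377358 ] 0.6992867327456577 [501.71258713  64.15714979 155.43989494]
at [500.4   64.24 152.95  61.25] dp cm [ 7.809 -7.753  0.195] rz -0.9906
```

View pics/w2.png

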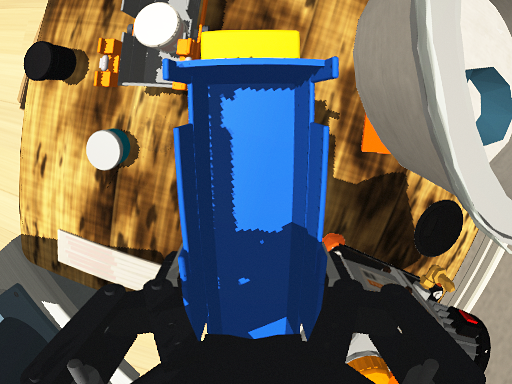

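The bin is held square between the jaws, tab at (250,45) and level. Next comes the turn.

Call:
apply_moves(
  dp=[
    [0.5,-0.5,0],
    [1.5,-1.5,0],
    [2.5,-2.5,0],
    [3.5,-3.5,0],
    [4.7,-4.7,0],
    [5.9,-5.9,0],
    [7,-7,0],
    [7.8,-7.8,0],
  ],
  delta_rot=[
    [0,0,-0.06],
    [0,0,-0.17],
    [0,0,-0.29],
    [0,0,-0.41],
    [0,0,-0.53],
    [0,0,-0.65],
    [0,0,-0.77],
    [0,0,-0.89],
  ],
)

```text
t: 5.33
tool_pos: [466.1, 171.2, 148.5]
eef_rot: [-179.8, -0.1, 112.6]
ft_force: [-0.7, -0.1, -2.6]
width: 0.696
```

```bash
python3 -c "
from h import *
go(490,220,152,166)
"
```

```text
at [466.1  171.19 148.51 112.6 ] dp cm [ 3.588  4.082 -0.349] rz -0.9321
```

Call:
apply_moves(
  dp=[
    [0.4,0.5,0],
    [0.8,1,0],
    [1.3,1.5,0],
    [1.8,2,0],
    [2.3,2.5,0],
    [2.8,3.1,0],
    [3.2,3.6,0],
    [3.6,4.1,0],
  ],
  delta_rot=[
    [0,0,-0.11],
    [0,0,-0.23],
    [0,0,-0.35],
    [0,0,-0.47],
    [0,0,-0.59],
    [0,0,-0.71],
    [0,0,-0.83],
    [0,0,-0.94],
  ],
)

```text
t: 6.0
tool_pos: [491.1, 219.1, 148.3]
eef_rot: [-179.9, -0.2, 166.4]
ft_force: [-0.3, -0.3, -1.8]
width: 0.697
```

```bash
python3 -c "
from h import *
go(530,271,150,220)
go(530,271,150,234.4)
"
```

```text
at [491.14 219.1  148.33 166.43] dp cm [-2.56   5.957 -0.167] rz -0.9349
at [491.14 219.1  148.33 166.43] dp cm [-2.56   5.957 -0.167] rz -1.1862
```

Call:
apply_moves(
  dp=[
    [-0.3,0.7,0],
    [-0.6,1.4,0],
    [-0.9,2.1,0],
    [-1.2,2.8,0],
    [-1.5,3.6,0],
    [-1.8,4.4,0],
    [-2.2,5.2,0],
    [-2.55,5.95,0],
  ],
  delta_rot=[
    [0,0,-0.11],
    [0,0,-0.23],
    [0,0,-0.35],
    [0,0,-0.47],
    [0,0,-0.59],
    [0,0,-0.71],
    [0,0,-0.83],
    [0,0,-0.94],
  ],
)

```text
t: 6.67
tool_pos: [530.4, 270.7, 148.1]
eef_rot: [179.9, -0.2, -139.7]
ft_force: [0.5, 0.0, -2.0]
width: 0.695
```

Call:
apply_moves(
  dp=[
    [0,0,0],
    [0,0,0],
    [0,0,0],
    [0,0,0],
    [0,0,0],
    [0,0,0],
  ],
  delta_rot=[
    [0,0,-0.1],
    [0,0,-0.2],
    [0,0,-0.24],
    [0,0,-0.24],
    [0,0,-0.24],
    [0,0,-0.24],
  ],
)

```text
t: 7.17
tool_pos: [530.7, 270.5, 149.2]
eef_rot: [179.9, -0.1, -126.4]
ft_force: [0.2, 0.7, -2.8]
width: 0.692
```

Run:
```python
from h import *
s=sense();print(s['ft_force'],s['ft_torque'],s['width'],s['tool_pos'],s['eef_rot'],s['qpos'])
im=cv2.cvtColor(save('top','t2'),cv2.COLOR_RGB2BGR)
w=cv2.cvtColor(save('wrist','w3'),cv2.COLOR_RGB2BGR)
c=cv2.resize(im[140:260,150:300],None,fx=3.2,fy=3.2,interpolation=cv2.INTER_CUBIC)
cv2.imwrite('pics/c2.png',np.hstack([c,cv2.resize(w,(320,240)).copy() if 0 else w[:, 120:420][:384]] )) if c.shape[0]==384 else print(c.shape)
go(530.1,271.2,150,234.4)
```

```text
[ 0.22245043  0.65844487 -2.78192539] [-0.01016783 -0.04459432  0.01722956] 0.6923949081698377 [530.74716675 270.47240041 149.23823301] [ 1.79929736e+02 -9.33202302e-02 -1.26389034e+02] [ 1.62845512e+01  2.31813547e+01  8.79232922e+01 -7.62377221e-04
  6.90121656e+01 -1.27326084e+02]
at [ 531.17  270.6   149.84 -126.36] dp cm [ 0.015  0.122 -0.016] rz -0.0132
```

View pics/c2.png

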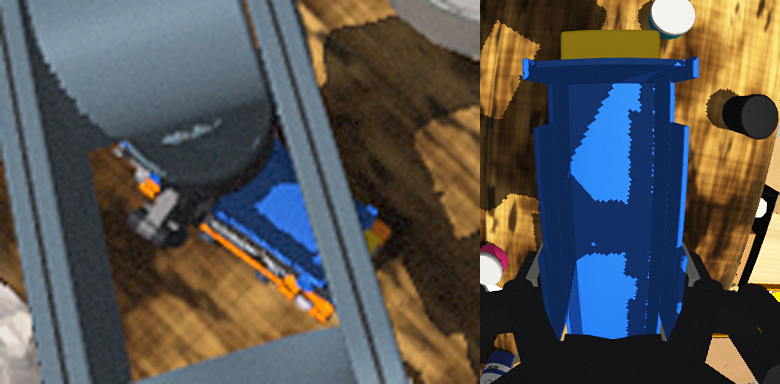

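Run:
```python
from h import *
s=sense()
s3=dict(s);s3['tool_pos']=np.array([531.,270.55,149.5]);s3['eef_rot']=np.array([179.93,-.09,-126.38])
w=cv2.imread('pics/w3.png');hsv=cv2.cvtColor(w,cv2.COLOR_BGR2HSV);H,S,V=cv2.split(hsv)
m=((H>20)&(H<34)&(S>130)&(V>70));m[80:]=0;m[:,:180]=0;m[:,360:]=0
ys,xs=np.where(m);print('tab px',xs.min(),xs.max(),ys.min(),ys.max(),xs.mean(),ys.mean())
T=wz((xs.min()+xs.max())/2,(ys.min()+ys.max())/2,149.5-20.5+56,s3)-s3['tool_pos'];a=np.radians(-126.38)
print('tab in tool x,y',T[0]*np.cos(a)+T[1]*np.sin(a),T[0]*np.sin(a)-T[1]*np.cos(a))
s1=dict(s);s1['tool_pos']=np.array([498.25,67.29,149.51]);s1['eef_rot']=np.array([-179.95,0,61.7])
w=cv2.imread('pics/w1.png');cv2.imwrite('pics/c1.png',cv2.resize(w[0:110,80:230],None,fx=5,fy=5,interpolation=cv2.INTER_CUBIC))
```

```text
tab px 201 359 0 58 255.7243352406597 41.13328845506563
tab in tool x,y 106.55363310173792 8.948676753139758
```

View pics/c1.png

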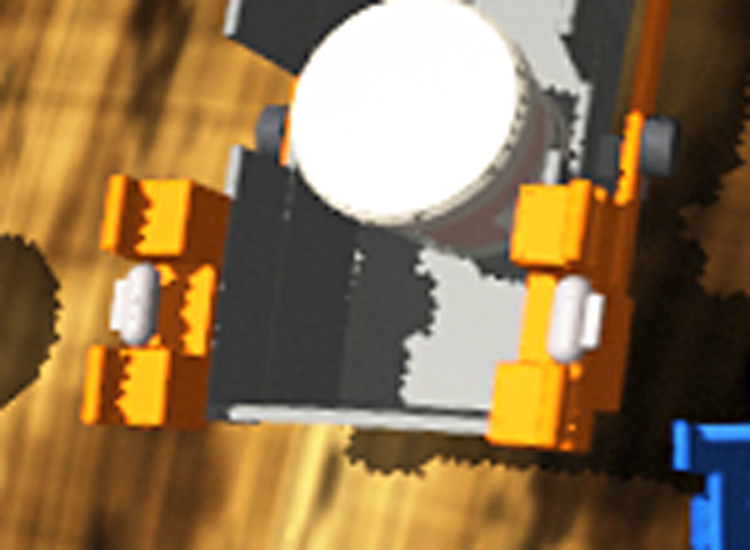

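Run:
```python
from h import *
s=sense()
s3=dict(s);s3['tool_pos']=np.array([531.,270.55,149.5]);s3['eef_rot']=np.array([180,0,-126.38]);a=np.radians(-126.38)
def tl(u,v,h):
    T=wz(u,v,149.5-20.5+h,s3)-s3['tool_pos'];return (T[0]*np.cos(a)+T[1]*np.sin(a)).round(1),(T[0]*np.sin(a)-T[1]*np.cos(a)).round(1)
print('tab',tl(251,44,56),'rim ends',tl(166,70,66),tl(335,70,66))
s1=dict(s);s1['tool_pos']=np.array([498.25,67.29,149.51]);s1['eef_rot']=np.array([180,0,61.7])
P=[wz(80+u/5-.4,v/5-.4,73,s1)[:2] for u,v in((187,257),(168,348),(512,262),(497,362))]
L=(P[0]+P[1])/2;Rr=(P[2]+P[3])/2;print([p.round(1) for p in P],L,Rr,np.hypot(*(L-Rr)),np.hypot(*(P[0]-P[1])),np.hypot(*(P[2]-P[3])))
d=L-Rr;print('yaw',np.degrees(np.arctan2(d[1],d[0]))-90)
m=(L+Rr)/2;e=np.array([np.cos(np.radians(54.3)),np.sin(np.radians(54.3))])
print('pair mid',m,'rail mid',m+60*e,'blue target',m+80*e,'top est pair mid',np.array([518.4,255])-60*e)
```

```text
tab (np.float64(100.7), np.float64(-1.2)) rim ends (np.float64(91.3), np.float64(-28.8)) (np.float64(91.2), np.float64(26.1))
[array([465.5, 227.3]), array([455.8, 216.3]), array([508.7, 196.5]), array([499.5, 184.3])] [460.64628956 221.79696857] [504.13187516 190.42304475] 53.622003420222846 14.648356465026453 15.279685397042154
yaw 54.19035407544027
pair mid [482.38908236 206.11000666] rail mid [517.40155504 254.83501827] blue target [529.07237927 271.07668881] top est pair mid [483.38752732 206.27498839]
```

The top and wrist views agree on the pockets to about 1 mm. The target tool pose is (530.3, 271.2), yaw −125.7. I'll descend to just above the rails.

```bash
python3 -c "
from h import *
go(530.3,271.2,106,234.25)
"
```

```text
at [ 531.17  270.6   149.84 -126.36] dp cm [3.000e-03 1.060e-01 4.384e+00] rz -0.0106
```

Call:
apply_moves(
  dp=[
    [0,0.05,0.5],
    [0,0.1,1.5],
    [0,0.1,2.5],
    [0,0.1,3.5],
    [0,0.1,4.1],
    [0,0.1,4.4],
    [0,0.1,4.4],
    [0,0.1,4.4],
  ],
  delta_rot=[
    [0,0,-0.01],
    [0,0,-0.01],
    [0,0,-0.01],
    [0,0,-0.01],
    [0,0,-0.01],
    [0,0,-0.01],
    [0,0,-0.01],
    [0,0,-0.01],
  ],
)

```text
t: 7.93
tool_pos: [530.6, 271.3, 106.1]
eef_rot: [180.0, -0.0, -125.7]
ft_force: [0.5, 0.5, -1.8]
width: 0.691
```

Call:
apply_moves(
  dp=[
    [0,0,0],
    [0,0,0],
    [0,0,0],
    [0,0,0],
  ],
  delta_rot=[
    [0,0,0],
    [0,0,0],
    [0,0,0],
    [0,0,0],
  ],
)

```text
t: 8.27
tool_pos: [530.8, 271.4, 106.7]
eef_rot: [-180.0, 0.0, -125.7]
ft_force: [0.1, -0.0, -1.5]
width: 0.697
```

```bash
python3 -c "
from h import *
go(530.3,271.2,97,234.25)
s=sense();print(s['ft_force'],s['ft_torque'],s['eef_rot'])
"
```

```text
at [ 530.83  271.38  106.73 -125.73] dp cm [0.046 0.032 0.973] rz 0.0003
[ 0.10425403 -0.00835441 -1.46120872] [ 0.05161133 -0.03920777 -0.00011454] [-1.79973910e+02  3.43953259e-02 -1.25730104e+02]
```

Call:
apply_moves(
  dp=[
    [0.02,0.01,0.2],
    [0.04,0.03,0.4],
    [0.04,0.03,0.6],
    [0.04,0.03,0.8],
    [0.04,0.03,1.0],
    [0.04,0.03,1.1],
    [0.04,0.03,1.1],
    [0.04,0.03,1.1],
  ],
  delta_rot=[
    [0,0,0],
    [0,0,0],
    [0,0,0],
    [0,0,0],
    [0,0,0],
    [0,0,0],
    [0,0,0],
    [0,0,0],
  ],
)

```text
t: 8.93
tool_pos: [530.1, 271.1, 95.2]
eef_rot: [180.0, -0.0, -125.7]
ft_force: [0.2, -0.2, -2.3]
width: 0.694
```

Call:
apply_moves(
  dp=[
    [0,0,0.05],
    [0,0,0.1],
    [0,0,0.15],
    [0,0,0.2],
    [0,0,0.2],
    [0,0,0.2],
  ],
  delta_rot=[
    [0,0,0],
    [0,0,0],
    [0,0,0],
    [0,0,0],
    [0,0,0],
    [0,0,0],
  ],
)

```text
t: 9.43
tool_pos: [530.1, 271.2, 93.3]
eef_rot: [180.0, -0.0, -125.7]
ft_force: [-0.1, -0.7, -1.4]
width: 0.696
```

Call:
apply_moves(
  dp=[
    [0,0,0.05],
    [0,0,0.1],
    [0,0,0.15],
    [0,0,0.2],
    [0,0,0.2],
    [0,0,0.2],
  ],
  delta_rot=[
    [0,0,0],
    [0,0,0],
    [0,0,0],
    [0,0,0],
    [0,0,0],
    [0,0,0],
  ],
)

```text
t: 9.93
tool_pos: [530.1, 271.1, 91.2]
eef_rot: [180.0, -0.0, -125.7]
ft_force: [0.2, 0.0, -1.5]
width: 0.697
```

```bash
python3 -c "
from h import *
s=sense();print(s['ft_force'],s['ft_torque'],s['eef_rot'],s['tool_pos'])
"
```

```text
[ 0.17992813  0.04177314 -1.49161171] [0.03794512 0.01354362 0.00351889] [ 1.79995844e+02 -7.46077726e-03 -1.25727991e+02] [530.08101661 271.13384806  91.23107211]
```

Call:
apply_moves(
  dp=[
    [0,0,0.05],
    [0,0,0.1],
    [0,0,0.15],
    [0,0,0.2],
    [0,0,0.2],
    [0,0,0.2],
  ],
  delta_rot=[
    [0,0,0],
    [0,0,0],
    [0,0,0],
    [0,0,0],
    [0,0,0],
    [0,0,0],
  ],
)

```text
t: 10.43
tool_pos: [530.1, 271.2, 89.3]
eef_rot: [180.0, -0.0, -125.7]
ft_force: [-0.2, 0.3, -1.6]
width: 0.694
```

Call:
apply_moves(
  dp=[
    [0,0,0.05],
    [0,0,0.1],
    [0,0,0.15],
    [0,0,0.2],
    [0,0,0.2],
    [0,0,0.2],
  ],
  delta_rot=[
    [0,0,0],
    [0,0,0],
    [0,0,0],
    [0,0,0],
    [0,0,0],
    [0,0,0],
  ],
)

```text
t: 10.93
tool_pos: [530.4, 271.3, 88.2]
eef_rot: [-180.0, 0.0, -125.7]
ft_force: [-2.5, 0.5, 5.0]
width: 0.697
```

Call:
apply_moves(
  dp=[
    [0,0,0.03],
    [0,0,0.06],
    [0,0,0.1],
    [0,0,0.1],
    [0,0,0.1],
  ],
  delta_rot=[
    [0,0,0],
    [0,0,0],
    [0,0,0],
    [0,0,0],
    [0,0,0],
  ],
)

```text
t: 11.35
tool_pos: [530.5, 271.3, 86.9]
eef_rot: [-180.0, 0.1, -125.8]
ft_force: [-1.6, -0.3, 6.1]
width: 0.697
```

```bash
python3 -c "
from h import *
s=sense();print(s['ft_force'],s['ft_torque'],s['eef_rot'],s['tool_pos'])
a=save('side','s4');b=proj('side',[530,271,80])[0].astype(int);print(b)
x,y=b;c=a[y-55:y+45,x-65:x+65];cv2.imwrite('pics/s4c.png',cv2.cvtColor(cv2.resize(c,None,fx=5,fy=5,interpolation=cv2.INTER_CUBIC),cv2.COLOR_RGB2BGR))
"
```

```text
[-1.60689721 -0.25632778  6.14300454] [-0.0500449   0.33518947 -0.45454806] [-1.79973720e+02  5.82496732e-02 -1.25767532e+02] [530.49727676 271.28513317  86.89610638]
[233 163]
```

View pics/s4c.png

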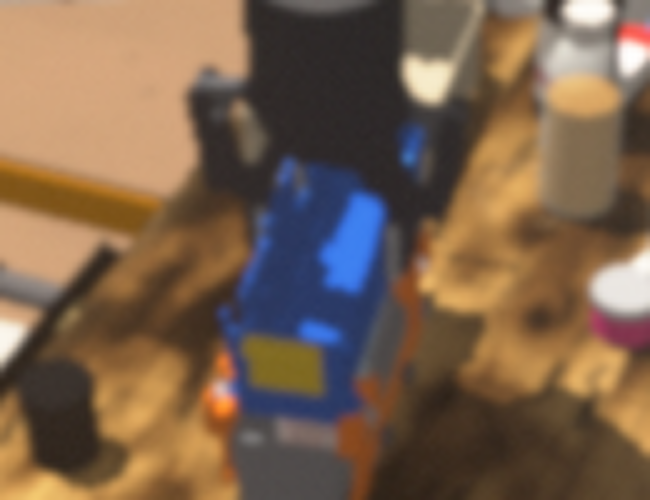

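The side view shows the blue bin's tab over the grey bin's tabless end, with the lugs sunk between the orange blocks. I'll press on in small steps and watch the force.

Call:
apply_moves(
  dp=[
    [0,0,0.03],
    [0,0,0.06],
    [0,0,0.1],
    [0,0,0.1],
    [0,0,0.1],
  ],
  delta_rot=[
    [0,0,0],
    [0,0,0],
    [0,0,0],
    [0,0,0],
    [0,0,0],
  ],
)

```text
t: 11.82
tool_pos: [530.4, 271.3, 86.3]
eef_rot: [-180.0, 0.1, -125.8]
ft_force: [-3.1, 0.2, 8.0]
width: 0.701
```

```bash
python3 -c "
from h import *
s=sense();print(s['ft_force'],s['ft_torque'],s['eef_rot'],s['tool_pos'])
"
```

```text
[-3.07318296  0.232777    8.03833634] [-0.22590175  0.47479289 -0.52959381] [-1.79971483e+02  6.07028417e-02 -1.25764091e+02] [530.44719143 271.31724375  86.27596126]
```

Call:
apply_moves(
  dp=[
    [0.01,0.02,0],
    [0.03,0.04,0],
    [0.03,0.05,0],
    [0.03,0.05,0],
    [0.03,0.05,0],
  ],
  delta_rot=[
    [0,0,0.003],
    [0,0,0.006],
    [0,0,0.008],
    [0,0,0.008],
    [0,0,0.008],
  ],
)

```text
t: 12.23
tool_pos: [530.2, 271.5, 86.0]
eef_rot: [-179.9, 0.1, -126.2]
ft_force: [-0.7, -0.4, 5.1]
width: 0.695
```

```bash
python3 -c "
from h import *
s=sense();print(s['ft_force'],s['ft_torque'],s['eef_rot'],s['tool_pos'])
"
```

```text
[-0.65049607 -0.40127727  5.08989446] [-0.00686772  0.14315495 -0.06705195] [-1.79941791e+02  8.76155094e-02 -1.26176173e+02] [530.23553731 271.47022095  85.97511171]
```

Side loads have gone, so I'll press further.

Call:
apply_moves(
  dp=[
    [0,0,0.03],
    [0,0,0.06],
    [0,0,0.1],
    [0,0,0.1],
    [0,0,0.1],
  ],
  delta_rot=[
    [0,0,0],
    [0,0,0],
    [0,0,0],
    [0,0,0],
    [0,0,0],
  ],
)

```text
t: 12.65
tool_pos: [530.2, 271.6, 85.0]
eef_rot: [-179.9, 0.1, -126.2]
ft_force: [-1.3, 1.7, 4.7]
width: 0.695
```

Call:
apply_moves(
  dp=[
    [0,0,0.03],
    [0,0,0.06],
    [0,0,0.1],
    [0,0,0.1],
    [0,0,0.1],
  ],
  delta_rot=[
    [0,0,0],
    [0,0,0],
    [0,0,0],
    [0,0,0],
    [0,0,0],
  ],
)

```text
t: 13.07
tool_pos: [530.0, 271.5, 83.3]
eef_rot: [-180.0, 0.1, -126.2]
ft_force: [1.4, 1.9, 2.6]
width: 0.696
```

```bash
python3 -c "
from h import *
s=sense();print(s['ft_force'],s['ft_torque'],s['eef_rot'],s['tool_pos'])
"
```

```text
[1.35671786 1.94131647 2.58133374] [ 0.35572532 -0.22918004 -0.04391354] [-1.79972422e+02  6.48730879e-02 -1.26186336e+02] [530.04869457 271.53262206  83.32756103]
```

Call:
apply_moves(
  dp=[
    [0,0,0.03],
    [0,0,0.06],
    [0,0,0.1],
    [0,0,0.1],
    [0,0,0.1],
  ],
  delta_rot=[
    [0,0,0],
    [0,0,0],
    [0,0,0],
    [0,0,0],
    [0,0,0],
  ],
)

```text
t: 13.48
tool_pos: [529.6, 271.0, 81.8]
eef_rot: [180.0, -0.0, -126.2]
ft_force: [2.8, 0.7, -2.5]
width: 0.696
```

Call:
apply_moves(
  dp=[
    [0,0,0.03],
    [0,0,0.06],
    [0,0,0.1],
    [0,0,0.1],
    [0,0,0.1],
  ],
  delta_rot=[
    [0,0,0],
    [0,0,0],
    [0,0,0],
    [0,0,0],
    [0,0,0],
  ],
)

```text
t: 13.9
tool_pos: [529.5, 270.9, 81.3]
eef_rot: [-180.0, -0.0, -126.2]
ft_force: [3.6, -0.4, -1.3]
width: 0.699
```

```bash
python3 -c "
from h import *
s=sense();print(s['ft_force'],s['ft_torque'],s['eef_rot'],s['tool_pos'])
"
```

```text
[ 3.64940178 -0.41744228 -1.2587614 ] [-0.1018059  -0.37767581 -0.22794077] [-1.79995217e+02 -2.48239208e-02 -1.26188004e+02] [529.48008502 270.94936216  81.25963314]
```

Call:
apply_moves(
  dp=[
    [0,0,0.03],
    [0,0,0.06],
    [0,0,0.1],
    [0,0,0.1],
    [0,0,0.1],
  ],
  delta_rot=[
    [0,0,0],
    [0,0,0],
    [0,0,0],
    [0,0,0],
    [0,0,0],
  ],
)

```text
t: 14.32
tool_pos: [529.5, 271.0, 81.1]
eef_rot: [-180.0, -0.0, -126.2]
ft_force: [0.2, -2.8, 4.3]
width: 0.696
```

Call:
apply_moves(
  dp=[
    [0,0,0.03],
    [0,0,0.06],
    [0,0,0.1],
    [0,0,0.1],
    [0,0,0.1],
  ],
  delta_rot=[
    [0,0,0],
    [0,0,0],
    [0,0,0],
    [0,0,0],
    [0,0,0],
  ],
)

```text
t: 14.73
tool_pos: [529.6, 271.0, 81.0]
eef_rot: [-180.0, 0.0, -126.2]
ft_force: [-1.6, -3.5, 11.0]
width: 0.695
```

```bash
python3 -c "
from h import *
s=sense();print(s['ft_force'],s['ft_torque'],s['eef_rot'],s['tool_pos'])
"
```

```text
[-1.59268228 -3.53925861 11.00317427] [-0.40084491  0.4285447  -0.3538114 ] [-1.79958393e+02  1.80535631e-02 -1.26182843e+02] [529.56987302 271.01215701  81.04027446]
```

Call:
apply_moves(
  dp=[
    [0,0,0.03],
    [0,0,0.06],
    [0,0,0.1],
    [0,0,0.1],
    [0,0,0.1],
  ],
  delta_rot=[
    [0,0,0],
    [0,0,0],
    [0,0,0],
    [0,0,0],
    [0,0,0],
  ],
)

```text
t: 15.15
tool_pos: [529.6, 271.0, 80.9]
eef_rot: [-179.9, 0.0, -126.2]
ft_force: [-4.6, -3.5, 17.0]
width: 0.699
```

```bash
python3 -c "
from h import *
s=sense();print(s['ft_force'],s['ft_torque'],s['eef_rot'],s['tool_pos'])
"
```

```text
[-4.58863064 -3.5264834  17.01607638] [-0.46981398  0.86672925 -0.29851084] [-1.79943293e+02  3.58574239e-02 -1.26184574e+02] [529.59912186 271.01687059  80.91772282]
```

Hard floor at TCP 81, which puts the underside at about 60. I'll ease off the load and open gently.

Call:
apply_moves(
  dp=[
    [0,0,-0.1],
    [0,0,-0.2],
    [0,0,-0.25],
    [0,0,-0.25],
    [0,0,-0.25],
  ],
  delta_rot=[
    [0,0,0],
    [0,0,0],
    [0,0,0],
    [0,0,0],
    [0,0,0],
  ],
)

```text
t: 15.57
tool_pos: [529.5, 271.0, 81.1]
eef_rot: [-180.0, -0.0, -126.2]
ft_force: [-1.1, -3.7, 5.8]
width: 0.696
```

Call:
apply_moves(
  dp=[
    [0,0,0],
    [0,0,0],
    [0,0,0],
    [0,0,0],
    [0,0,0],
    [0,0,0],
    [0,0,0],
    [0,0,0],
  ],
  delta_rot=[
    [0,0,0],
    [0,0,0],
    [0,0,0],
    [0,0,0],
    [0,0,0],
    [0,0,0],
    [0,0,0],
    [0,0,0],
  ],
  hand=0,
)

```text
t: 16.23
tool_pos: [529.5, 271.2, 80.8]
eef_rot: [180.0, -0.0, -126.2]
ft_force: [0.2, 0.2, -0.4]
width: 1.0
```

```bash
python3 -c "
from h import *
s=sense();print(s['ft_force'],s['ft_torque'],s['eef_rot'],s['tool_pos'],s['width'])
"
```

```text
[ 0.22050376  0.22897387 -0.36449875] [-0.03091616 -0.00583185 -0.00957595] [ 1.79993755e+02 -3.34309454e-03 -1.26185408e+02] [529.49623664 271.2399809   80.77463193] 0.9998507734876229
```

Call:
apply_moves(
  dp=[
    [0,0,-0.5],
    [0,0,-1.5],
    [0,0,-3],
    [0,0,-5],
    [0,0,-7.5],
    [0,0,-10],
    [0,0,-13],
    [0,0,-15],
  ],
  delta_rot=[
    [0,0,0],
    [0,0,0],
    [0,0,0],
    [0,0,0],
    [0,0,0],
    [0,0,0],
    [0,0,0],
    [0,0,0],
  ],
)

```text
t: 16.9
tool_pos: [530.3, 271.5, 235.0]
eef_rot: [-179.9, 0.2, -126.2]
ft_force: [1.1, -0.7, 0.4]
width: 1.0
```

```bash
python3 -c "
from h import *
go(330,420,240,234)
"
```

```text
at [ 530.29  271.47  234.98 -126.19] dp cm [-0.163 24.935 -0.502] rz -0.0032
```

Call:
apply_moves(
  dp=[
    [0,2,0],
    [0,5,0],
    [0,9,0],
    [0,13,0],
    [0,17,0],
    [0,21,0],
    [0,24,0],
    [0,25,0],
  ],
  delta_rot=[
    [0,0,0],
    [0,0,0],
    [0,0,0],
    [0,0,0],
    [0,0,0],
    [0,0,0],
    [0,0,0],
    [0,0,0],
  ],
)

```text
t: 17.57
tool_pos: [324.0, 420.9, 232.2]
eef_rot: [179.9, 0.1, -126.0]
ft_force: [0.7, -0.1, -0.3]
width: 1.0
```

Run:
```python
from h import *
a=save('top','t5');b=save('side','s5')
f=lambda im,x,y,w,h,k:cv2.resize(im[y:y+h,x:x+w],None,fx=k,fy=k,interpolation=cv2.INTER_CUBIC)
cv2.imwrite('pics/end.png',cv2.cvtColor(np.hstack([f(a,170,150,130,120,4),f(b,190,130,65,120,4)]),cv2.COLOR_RGB2BGR))
```

```text
(no output)
```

View pics/end.png

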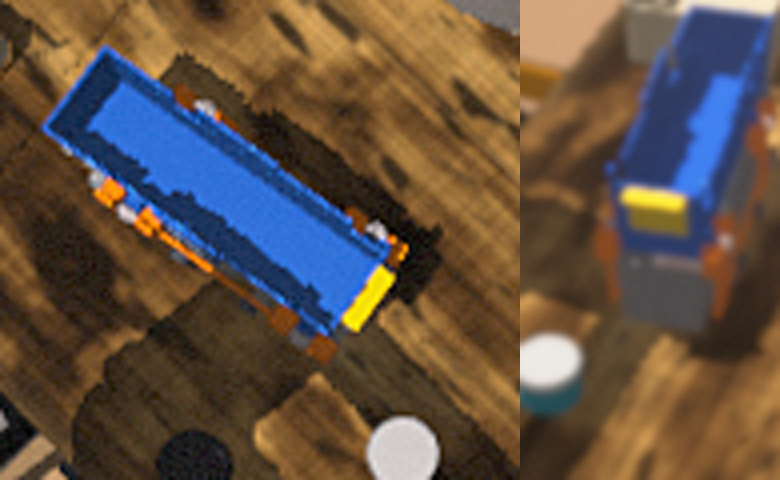

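The top view shows the blue bin square on the rails with its tab at (262,225), over the grey bin's tabless end. As a level check, I'll compare predicted rim corners with the pictures.

Run:
```python
from h import *
for n,f in(('side','s5'),('top','t5')):
    im=cv2.imread(f'pics/{f}.png');H,S,V=cv2.split(cv2.cvtColor(im,cv2.COLOR_BGR2HSV))
    m=((H>22)&(H<34)&(S>130)&(V>130)).astype(np.uint8);N,l,st,ce=cv2.connectedComponentsWithStats(m)
    mb=((H>100)&(H<125)&(S>120)&(V>35)).astype(np.uint8)
    a=np.radians(234.0);R=np.array([[np.cos(a),-np.sin(a)],[np.sin(a),np.cos(a)]])
    for name,p in(('tab',(100,0,116)),('rim+',(93,28,126)),('rim+',(93,-28,126)),('rim-',(-93,28,126)),('rim-',(-93,-28,126))):
        for dz in((0,6) if name!='tab' else (0,)):
            q=np.append(R@p[:2]+[529.3,271],p[2]+dz);print(n,name,dz,proj(n,q)[0].round(1))
    t=proj(n,np.append(R@[100,0]+[529.3,271],116))[0];k=1+np.hypot(*(ce[1:]-t).T).argmin();print('seen tab',ce[k],st[k])
    c=proj(n,[529,271,110])[0].astype(int);N,l,st,ce=cv2.connectedComponentsWithStats(mb);k=l[c[1]-3:c[1]+4,c[0]-3:c[0]+4].max();ct=max(cv2.findContours((l==k).astype(np.uint8),0,1)[0],key=len)
    print('box',cv2.boxPoints(cv2.minAreaRect(ct)).round(1).tolist())
```

```text
side tab 0 [222.7 178.2]
side rim+ 0 [234.9 174.8]
side rim+ 6 [234.9 172.8]
side rim+ 0 [211.8 171.3]
side rim+ 6 [211.6 169.4]
side rim- 0 [252.2 130.4]
side rim- 6 [252.2 128.6]
side rim- 0 [231.8 127.8]
side rim- 6 [231.7 125.9]
seen tab [223.21126761 180.53521127] [216 178  15   6  71]
box [[207.89999389648438, 187.8000030517578], [229.39999389648438, 127.30000305175781], [254.6999969482422, 136.3000030517578], [233.1999969482422, 196.8000030517578]]
top tab 0 [261.  224.2]
top rim+ 0 [266. 211.]
top rim+ 6 [266.  210.7]
top rim+ 0 [250.4 232.5]
top rim+ 6 [250.3 232.3]
top rim- 0 [196.1 161. ]
top rim- 6 [195.6 160.3]
top rim- 0 [180.3 181.7]
top rim- 6 [179.8 181.1]
seen tab [261.84337349 224.26506024] [256 217  13  16  83]
box [[178.3000030517578, 183.8000030517578], [196.39999389648438, 159.0], [268.1000061035156, 211.1999969482422], [250.10000610351562, 236.0]]
```

Run:
```python
from h import *
im=cv2.imread('pics/s5.png');x0,y0,k=195,110,7
c=cv2.resize(im[y0:y0+85,x0:x0+70],None,fx=k,fy=k,interpolation=cv2.INTER_CUBIC)
a=np.radians(234.0);R=np.array([[np.cos(a),-np.sin(a)],[np.sin(a),np.cos(a)]])
for x,y in((93,28),(93,-28),(-93,28),(-93,-28)):
    for z,col in((126,(0,255,0)),(132,(0,0,255))):
        u=proj('side',np.append(R@[x,y]+[529.3,271],z))[0];cv2.circle(c,(int((u[0]-x0+.5)*k),int((u[1]-y0+.5)*k)),3,col,-1)
cv2.imwrite('pics/lev.png',c)
```

```text
(no output)
```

View pics/lev.png

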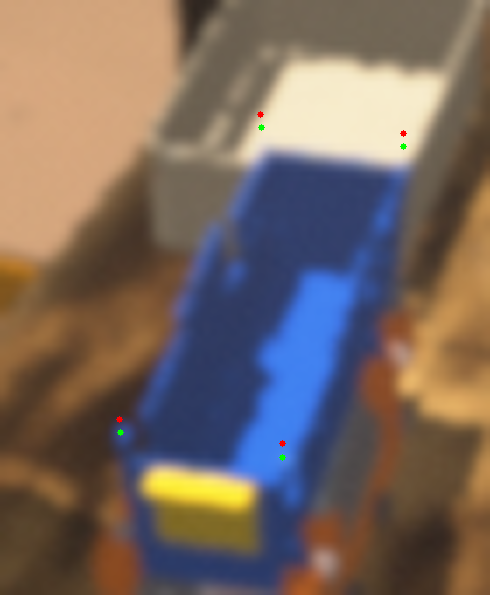

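```bash
python3 -c "
from workcell import *
print(sense()['ft_force']); print(finish_job())"
```

```text
[-0.78989898 -0.48154822  0.16514629]
the job is handed in; nothing more can be done
None
```

I lifted the blue bin, turned it half round, stacked it on the orange rails, pressed it home and let go, in about 18 s. The job is handed in.

**Finding the pockets:** I located them in the top and wrist views, which agreed to about 1 mm. The lugs dropped in on the first gentle descent, so I did not need to slide along the rails.

**Pressing home:** The bin met the catches at an underside height of about 66 mm. I took out a small side load with a tiny shift and turn. It then snapped through to a hard stop with the underside at about 60 mm. The largest wrist force I read was about 17 N upwards, roughly 20 N between the bins, and the tool stayed level to 0.1°. I eased the load off before opening the gripper.

**Last checks:**
- **Position:** The last pictures show the blue tab over the grey bin's tabless end and the bin square on the rails, with the gripper clear and reading no load.
- **Height and level:** In the side view all four rim corners sat about 3 px lower than I predicted. I put that down to the end rims being lower than the 66 mm I assumed, but did not prove it. The offset was nearly the same at both ends, so it shows no clear tilt, though this check is only good to about 2 mm.
- **Pots:** They are hidden under the blue bin, so I could not see them after stacking. I felt no unexpected contact on the way down.

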